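Hang two styling brushes in a bathroom bracket's L-shaped lane

TASK

Hang both round styling brushes, handles up, in the bracket on the vanity: slide each one by its thin neck in past the spring clip, along the slot and round the corner, so that its collar rests on top of the plate and its barrel hangs below. The fat-barrelled brush goes right up to the blind end of the slot, and the slim one hangs beside it, past the corner and out of the entry. Keep the brushes upright and do not shift anything else on the counter.

Things in the scene. Friction and masses are not known exactly. Their poses are not given: they have to be found in the camera images.
- bracket: Fixed steel bracket. Origin on the counter; +x away from its front edge (roughly away from the robot), +y left, z up. Level plate 6 mm thick, top at z 165 mm, spanning x -55..62, y -95..95, with an L-shaped through slot 20 mm wide (see the lane points). Open below except two 14 mm posts at x 51, y -60 and 60, and a 6 mm thick foot strip, x 36..78.
- lane_mouth (a point): centre of the slot's mouth in the plate's front edge, at the level of the plate's top: bracket x -55, y -60 mm. From here the slot runs along the bracket's +x to the corner. Axes as the bracket's
- lane_corner (a point): centre of the slot's corner, at the level of the plate's top: bracket x 0, y -60 mm. From here the slot runs along the bracket's +y, at x 0, to a blind end wall at y 70 mm
- lane_end (a point): where a neck's centre is when it stands against the slot's blind end, at the level of the plate's top: bracket x 0, y 64 mm
- clip (a joint): spring clip: steel finger 24 mm long across the mouth, 3 to 8 mm above the plate's top, pivoting on an upright pin (9 mm tall) at bracket x -50, y -76 mm. 0 rad = shut; grows to 1.5 as a neck pushes it inward (+x) with 1 to 2 N; it springs shut behind the neck. Nothing else stands above the plate
- fat_brush: fat round styling brush, loose, standing upright on its barrel's flat end; origin at the centre of its underside, z up its axis. From below: barrel 52 mm diameter, z 0..90 mm; thin steel neck 11 mm diameter, 90..125; collar disc 34 mm diameter, 125..131; round handle 22 mm diameter, 131..205. About 0.16 kg. Hung, its underside is 40 mm above the counter
- slim_brush: slim round styling brush, like the fat one in every height (barrel 0..90 mm, neck 11 mm diameter 90..125, collar 34 mm diameter 125..131, handle 22 mm diameter 131..205) but its barrel is only 34 mm in diameter. About 0.11 kg.
- fat_brush_collar (a point): point on the fat brush's axis at the underside of its collar, 125 mm above its underside
- slim_brush_collar (a point): point on the slim brush's axis at the underside of its collar, 125 mm above its underside
- canister: frosted glass canister with a wooden lid, loose, leave alone: 84 mm diameter, 140 mm high with its knob; origin at the centre of its underside
- trinket_box: round white ceramic trinket box with domed lid, loose, leave alone: 82 mm diameter, 76 mm high with its knob; origin at the centre of its underside
- hair_clip: red plastic hair clip, loose, leave alone: 87 mm long along its x, 24 mm wide, about 23 mm high; origin at the middle of its underside
- tongue_scraper: steel tongue scraper, a flat narrow U, loose, leave alone: 110 mm long along its x, 34 mm wide, 5 mm thick; origin near the middle of its underside

How it is judged:
By the outcome, as a careful person would: the job done as asked, in the order asked, and still so for the second after the job is handed in, with the robot touching nothing.
It also fails if it takes over 66 s, if anything falls off the work surface, if the arm or the gripper's body presses on something with over 40 N, if the wrist force passes 120 N, or if a joint passes its speed limit or range.

ROBOT

A 7-joint arm with a two-finger parallel gripper is mounted at the origin on the work surface. World frame = base frame: x ahead of the robot, y to its left, z up, the work surface at z = 0. Lengths are in m, angles in rad, forces in N, time in s.
With the tool pointing down it reaches from about 0.35 to 0.9 m from the base axis. Payload 19.9 kg.
Tool frame: the origin (TCP) lies at the very end of the fingers, on their centre line; the grasp point (between the pads) lies 19 mm behind it; z points along the fingers, y is the line along which they close (so a half turn about z gives the same grasp; the last joint's range is limited). The gripper opens to 94 mm and grips with 3 to 60 N. Pads are 16 mm wide; open, the fingers measure 119 mm over their backs; the gripper's body (75 mm by 177 mm) begins 78 mm behind the grasp point.
Start: joints at [1.157, 0.417, -0.01, 1.614, 0.005, 1.111, -0.053], TCP at [0.228, -0.582, 0.178] pointing down, gripper open.
Joint ranges: [-2.81, 2.81], [-0.39, 2.02], [-1.27, 1.25], [0.06, 2.57], [-1.19, 4.33], [0.19, 2], [-2.82, 2.82]. Speed limits (rad/s): [1.89, 1.89, 2.39, 2.39, 3.01, 3.01, 3.01].

INTERFACE

Orientations are given as a unit quaternion [x, y, z, w].
In Python, from workcell import ctrl, imaging, order gives the robot as it stands.
- The arm moves only by the tool carry_out, never from a script. Its arguments are lists of equal length, an entry for each row: "dp": the shift along the tool's x, y, z in m, a list of three; "roll": the turn about the tool's z in units of 8 degrees (1.0 is 8 degrees). A call has 1 to 20 rows; each row shifts and turns the commanded pose from where the row before left it, along the tool's axes as they then stand; what a row does not reach is not made up. A row lasts 1/10 s, in which the tool goes at most 50 mm and 8.59 degrees, less where a joint would pass 70% of its speed; a pose out of reach is approached as far as the arm can. A call with a gripper value outside its range is refused whole. "hand" is the opening, from 0 (shut) to 1 (fully open), set as the call begins (left out, the last holds). The fingers move at their own pace and stop on an object; "squeeze" is the grip in N (left out, the last holds). Time passes only in rows, so rows that do not move let the fingers close. It gives the time, the measured TCP pose, the force, the opening and the grip force at its end, in the units of the state.
- ctrl.get_obs(): the state, without advancing time (a new reading comes with each control period).
- imaging.get_image(name): name is "scene" or "side" or "wrist"; returns (picture, depth): 480x640x3 uint8, red, green, blue; 480x640 float32, m along the optical axis (not along the pixel's ray), 0 where there is no reading.
- imaging.camera_model(name): a dict with "camera_matrix" (3x3 intrinsics, pixels), "camera_from_world" (4x4, takes a point from world to camera coordinates); the wrist camera has in their place "hand_eye" (4x4, takes a point from camera to tool coordinates, whose origin is the TCP and whose axes are the flange's). Camera axes: x right, y up, looking along -z (the intrinsics and any distortion apply to the point x, -y, -z); pixel columns grow to the right and rows downward; lengths in m; the calibration is good to about 2 mm. A picture is of the moment at which its call begins: read the wrist's pose just before it. camera_model takes no time and is no camera call.
- order.job_done(): hands the job in; it is judged then, once.
The state is a dict: "time": time; "joint_pos": joint angles; "dq": joint speeds; "tau": joint torques, N m; "eef_pos": TCP position; "tcp_rot": TCP orientation; "ft_force": force on the tool from outside, world axes, zero at the start; "wrist_torque": the same for the moment, N m; "gripper_width": opening from 0.0 (shut) to 1.0 (fully open); "grip_force": force on a finger pad.
Only numpy, scipy, OpenCV 4.12 (cv2) and the standard library are available. Lean on these libraries where they do the work, as an engineer would, in place of code of your own. Each camera call takes 0.05 s, during which the arm holds its last target. There are 200 camera calls.

## Working session

There is one attempt and no reset: what is moved stays moved. The work goes in short steps, Python scripts to look and compute and a tool call to move; the robot and the scene stay as the last step left them, time stands still between calls to the robot, and variables do not carry over. Pictures are saved under pics/ and viewed, at most 10 in all, crops included, and the job is handed in when it is done.

Besides the shell and the picture viewer there is one more tool, called after "Emit:" by a JSON object that holds its "fn" and its "kwargs", one argument or row to a line. carry_out: Moves the arm, as the interface text tells. Its arguments: {"type":"object","properties":{"dp":{"type":"array"},"roll":{"type":"array"},"hand":{"type":"number"},"squeeze":{"type":"number"}},"required":["dp","roll"]}

```bash
mkdir -p pics
cat > h.py <<'E'
import numpy as np, cv2
from workcell import ctrl, imaging, order
from scipy.spatial.transform import Rotation as R
def model(name, obs=None):
    m=imaging.camera_model(name); K=np.array(m["camera_matrix"])
    if name=="wrist":
        T=np.eye(4); T[:3,:3]=R.from_quat(obs["tcp_rot"]).as_matrix(); T[:3,3]=obs["eef_pos"]
        wc=T@np.array(m["hand_eye"])
    else: wc=np.linalg.inv(np.array(m["camera_from_world"]))
    return K,wc
def cloud(d,K,wc):
    v,u=np.mgrid[:480,:640]
    p=np.stack([(u-K[0,2])/K[0,0]*d,-(v-K[1,2])/K[1,1]*d,-d],-1)
    w=p@wc[:3,:3].T+wc[:3,3]; w[d<=0]=np.nan
    return w
def save(n,im): cv2.imwrite(f"pics/{n}.png",im[...,::-1])
E
python3 - <<'E'
from h import *
o=ctrl.get_obs(); print(o)
for n in ["scene","side"]:
    im,d=imaging.get_image(n); K,wc=model(n); save(n,im); np.savez(n,im=im,d=d,K=K,wc=wc)
    print(n,imaging.camera_model(n).keys(),wc.round(3).tolist(),K.tolist())
E
```

```text
{'time': 0.0, 'joint_pos': array([ 1.15650477,  0.41796379, -0.01025735,  1.61415906,  0.00471719,
        1.11071369, -0.05298246]), 'dq': array([-0.00065577,  0.00120063,  0.00115513, -0.00062877, -0.00120031,
       -0.00011315,  0.00055452]), 'tau': array([ 3.88056851e-04, -8.51265264e+01,  6.38776403e-01, -4.25995123e+01,
       -4.87958605e-02,  1.86095451e-02,  1.16882775e-04]), 'eef_pos': array([ 0.22744104, -0.58170914,  0.17753824]), 'tcp_rot': array([ 9.82679137e-01,  1.85314169e-01, -1.74126518e-04, -5.85442831e-04]), 'ft_force': array([-0.41752126, -0.01492236, -0.18127352]), 'wrist_torque': array([0.032446  , 0.01633237, 0.0019341 ]), 'grip_force': 0.0, 'gripper_width': 0.9993602627930858}
scene dict_keys(['camera_matrix', 'camera_from_world']) [[0.146, -0.614, 0.776, 1.191], [0.989, 0.092, -0.114, -0.095], [-0.001, 0.784, 0.621, 0.649], [0.0, 0.0, 0.0, 1.0]] [[488.5368678598366, 0.0, 323.7415579179149], [0.0, 488.5368678598366, 237.31325453899953], [0.0, 0.0, 1.0]]
side dict_keys(['camera_matrix', 'camera_from_world']) [[-0.704, 0.355, -0.615, -0.019], [-0.71, -0.35, 0.611, 0.552], [0.002, 0.867, 0.499, 0.556], [0.0, 0.0, 0.0, 1.0]] [[458.47408645305705, 0.0, 317.15077183229033], [0.0, 458.47408645305705, 240.59107579627278], [0.0, 0.0, 1.0]]
```

View pics/scene.png

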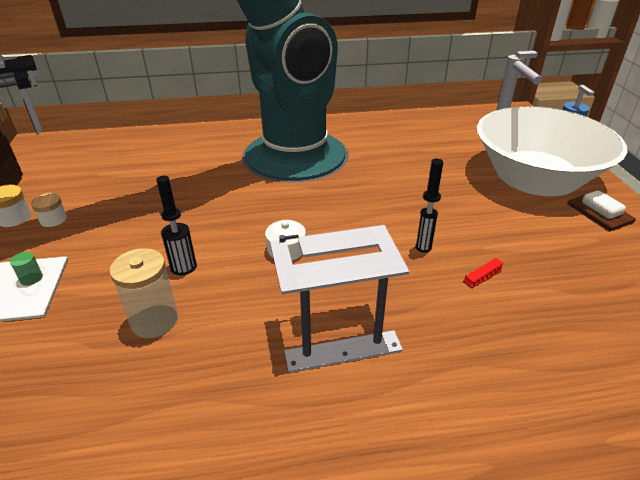

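View pics/side.png

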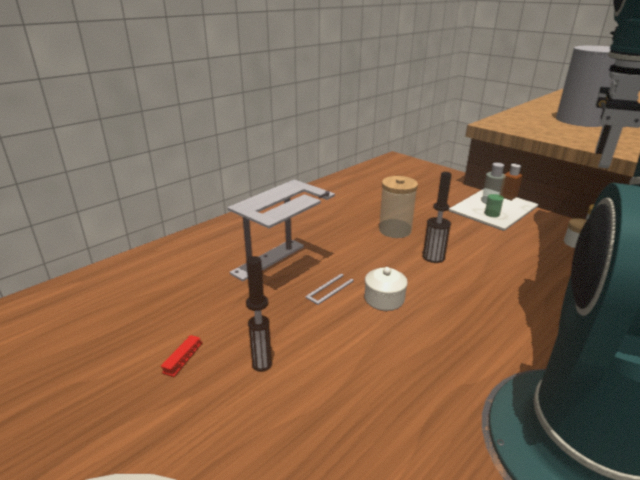

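The scene picture shows the bracket plate around (340,257), with its clip and mouth at (289,238). The fat brush is at (175,225), the slim brush at (430,205), the trinket box at (286,240) and the canister at (147,290). The side picture adds the tongue scraper at (330,288) and the red clip at (182,355).

Run:
```python
from h import *
D={n:dict(np.load(n+".npz")) for n in ["scene","side"]}
W={n:cloud(D[n]["d"],D[n]["K"],D[n]["wc"]) for n in D}
def box(n,u0,u1,v0,v1): 
    m=np.zeros((480,640),bool); m[v0:v1,u0:u1]=1; return m
# plate
for n,b in [("scene",(260,420,220,300)),("side",(220,345,170,235))]:
    w=W[n]; m=box(n,*b)&(abs(w[...,2]-0.165)<0.008)
    p=w[m]; print(n,"plate",len(p),"z",np.median(p[:,2]))
    r=cv2.minAreaRect((p[:,:2]*1000).astype(np.float32)); print(r, cv2.boxPoints(r).tolist())
def axis(n,b,zr,name):
    w=W[n]; m=box(n,*b)&(w[...,2]>zr[0])&(w[...,2]<zr[1]); p=w[m]; c=D[n]["wc"][:3,3]
    print(n,name,len(p),"med",np.median(p,0).round(4),"zmax",p[:,2].max().round(4),"cam",c.round(3)[:2])
    return p
from scipy.optimize import least_squares
def circ(p,r,c):
    a=np.median(p[:,:2],0); dirn=(a-c[:2])/np.linalg.norm(a-c[:2])
    s=least_squares(lambda q:np.hypot(*(p[:,:2]-q).T)-r,a+dirn*r*0.8,loss="soft_l1",f_scale=0.002); return s.x.round(4), np.sqrt((s.fun**2).mean()).round(4)
for name,bs,rb in [("fat",{"scene":(150,205,170,280),"side":(415,455,170,270)},.026),("slim",{"scene":(410,450,155,260),"side":(240,275,250,375)},.017)]:
    for n,b in bs.items():
        for zr,r in [((.02,.08),rb),((.14,.198),.011)]:
            p=axis(n,b,zr,name); print(circ(p,r,D[n]["wc"][:3,3]))
for name,b in [("canister",(115,180,250,340)),("box",(262,308,220,262))]:
    p=axis("scene",b,(.02,.2),name)
for n,b,name in [("side",(362,410,262,310),"box"),("side",(378,420,175,240),"can"),("side",(300,358,270,305),"scr"),("scene",(460,505,255,290),"clip")]:
    p=axis(n,b,(.003,.2),name); print(p.min(0).round(3),p.max(0).round(3))
```

```text
scene plate 5911 z 0.16377065748315128
((631.9315185546875, 6.735389709472656), (120.60884857177734, 190.5388946533203), 4.214918613433838) [[564.7881469726562, 97.31492614746094], [578.7922973632812, -92.70863342285156], [699.0748901367188, -83.84414672851562], [685.0707397460938, 106.17941284179688]]
side plate 2385 z 0.16532477402653722
((629.5035400390625, 5.959449768066406), (121.68666076660156, 192.9761962890625), 4.094431400299072) [[561.9262084960938, 97.85704040527344], [575.7047729492188, -94.62663269042969], [697.0808715820312, -85.93814086914062], [683.3023071289062, 106.5455322265625]]
scene fat 681 med [ 0.4471 -0.2628  0.051 ] zmax 0.0799 cam [ 1.191 -0.095]
(array([ 0.4253, -0.2681]), np.float64(0.0019))
scene fat 349 med [ 0.4377 -0.2652  0.1704] zmax 0.198 cam [ 1.191 -0.095]
(array([ 0.4284, -0.2672]), np.float64(0.0011))
side fat 559 med [ 0.4157 -0.2502  0.0505] zmax 0.08 cam [-0.019  0.552]
(array([ 0.4282, -0.2716]), np.float64(0.0019))
side fat 277 med [ 0.4211 -0.26    0.1703] zmax 0.198 cam [-0.019  0.552]
(array([ 0.4266, -0.2685]), np.float64(0.0013))
scen
[... 402 characters left out ...]
977 cam [-0.019  0.552]
(array([0.4402, 0.2234]), np.float64(0.0008))
scene canister 4042 med [ 0.5961 -0.2963  0.1012] zmax 0.1405 cam [ 1.191 -0.095]
scene box 1386 med [ 0.4455 -0.0652  0.0605] zmax 0.1743 cam [ 1.191 -0.095]
side box 1528 med [ 0.3915 -0.0388  0.0488] zmax 0.0786 cam [-0.019  0.552]
[ 0.365 -0.15   0.003] [ 0.491 -0.018  0.079]
side can 1983 med [ 0.5462 -0.2793  0.0846] zmax 0.1428 cam [-0.019  0.552]
[ 0.522 -0.629  0.003] [ 0.758 -0.262  0.143]
side scr 273 med [0.4975 0.0023 0.005 ] zmax 0.0086 cam [-0.019  0.552]
[ 0.455 -0.092  0.003] [0.554 0.057 0.009]
scene clip 519 med [0.5501 0.309  0.0158] zmax 0.022 cam [ 1.191 -0.095]
[0.52  0.268 0.003] [0.577 0.352 0.022]
```

Run:
```python
from h import *
a=cv2.imread("pics/scene.png")[215:300,250:430]; b=cv2.imread("pics/side.png")[170:235,220:345]
a=cv2.resize(a,None,fx=4,fy=4,interpolation=cv2.INTER_CUBIC); cv2.imwrite("pics/c1.png",a)
```

```text
(no output)
```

View pics/c1.png

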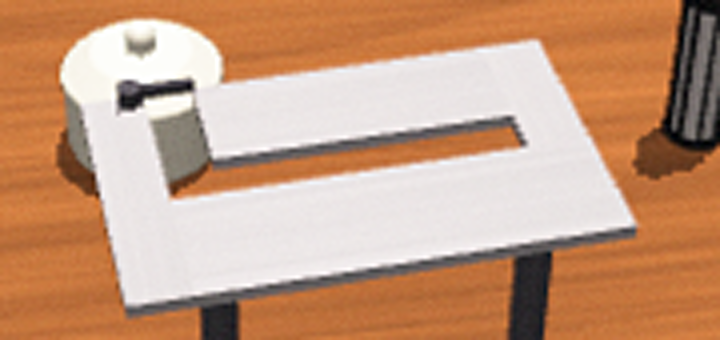

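The crop shows the mouth at the upper left, with the clip at (150,93), and the slot running to its blind end at (520,130). The plate measures 120 x 191 mm at z 0.164-0.165, which matches the bracket, and puts its origin near (0.627, 0.006) with a yaw of about 4.2°.

The tool will be turned so that tool x is bracket +y and tool y is bracket +x. First I lift and turn.

Emit:
{"fn": "carry_out", "kwargs": {
  "dp": [
    [0, 0, -0.009],
    [0, 0, -0.009],
    [0, 0, -0.009],
    [0, 0, -0.009],
    [0, 0, -0.009],
    [0, 0, -0.009],
    [0, 0, -0.009],
    [0, 0, -0.009],
    [0, 0, -0.009],
    [0, 0, 0]
  ],
  "roll": [-1.01, -1.01, -1.01, -1.01, -1.01, -1.01, -1.01, -1.01, -1.01, 0],
  "hand": 1.0,
  "squeeze": 30
}}

```text
time: 1.1
eef_pos: [0.2277, -0.5824, 0.2599]
tcp_rot: [0.681, 0.733, -0.0, 0.0]
ft_force: [-0.3, 1.0, -0.8]
gripper_width: 1.002
grip_force: 0.0
```

```bash
cat >> h.py <<'E'
O=np.array([.6272,.0061]); YAW=np.radians(4.15); RB=np.array([[np.cos(YAW),-np.sin(YAW)],[np.sin(YAW),np.cos(YAW)]])
FAT=np.array([.4273,-.2685]); SLIM=np.array([.441,.224])
def b2w(x,y): return O+RB@np.array([x,y])
def to(xy,z):
    o=ctrl.get_obs(); T=R.from_quat(o["tcp_rot"]).as_matrix()
    d=np.r_[xy,z]-o["eef_pos"]; print("t",round(o["time"],2),"psi",np.degrees(np.arctan2(T[1,0],T[0,0])).round(2),"tcp",o["eef_pos"].round(4),"tool shift mm",(T.T@d*1000).round(1),"F",o["ft_force"].round(1))
E
python3 -c "
from h import *
to(FAT,.25)
print(b2w(-.095,-.06),b2w(0,-.06),b2w(0,.064))"
```

```text
t 1.1 psi 94.23 tcp [ 0.2277 -0.5824  0.2599] tool shift mm [298.3 222.2   9.7] F [-0.3  1.  -0.8]
[ 0.53679116 -0.06061763] [ 0.63154207 -0.05374268] [0.62256846 0.06993219]
```

Emit:
{"fn": "carry_out", "kwargs": {
  "dp": [
    [0.008, 0.006, 0],
    [0.016, 0.012, 0],
    [0.022, 0.0165, 0],
    [0.022, 0.0165, 0],
    [0.022, 0.0165, 0],
    [0.022, 0.0165, 0],
    [0.022, 0.0165, 0],
    [0.022, 0.0165, 0],
    [0.022, 0.0165, 0],
    [0.022, 0.0165, 0],
    [0.022, 0.0165, 0],
    [0.022, 0.0165, 0],
    [0.022, 0.0165, 0],
    [0.016, 0.012, 0],
    [0.01, 0.007, 0],
    [0.006, 0.0037, 0],
    [0, 0, 0],
    [0, 0, 0]
  ],
  "roll": [0, 0, 0, 0, 0, 0, 0, 0, 0, 0, 0, 0, 0, 0, 0, 0, 0, 0]
}}

```text
time: 2.9
eef_pos: [0.4276, -0.2695, 0.259]
tcp_rot: [0.682, 0.731, -0.0, -0.0]
ft_force: [-0.3, 0.2, 0.1]
gripper_width: 1.002
grip_force: 0.0
```

```bash
python3 -c "
from h import *
to(FAT,.15)
o=ctrl.get_obs(); im,d=imaging.get_image('wrist'); K,wc=model('wrist',o); save('w1',im); w=cloud(d,K,wc)
m=(abs(w[...,2]-.203)<.006)&(np.hypot(w[...,0]-FAT[0],w[...,1]-FAT[1])<.04); p=w[m]; print(len(p)); 
if len(p): print(np.median(p,0),(p.min(0)+p.max(0))/2, p.max(0)-p.min(0))
m=(abs(w[...,2]-.1655)<.006)&(w[...,0]>.5); p=w[m]; print(len(p)); 
if len(p)>50: print(p.min(0),p.max(0))
"
```

```text
t 2.9 psi 94.01 tcp [ 0.4276 -0.2695  0.259 ] tool shift mm [  1.   -0.2 109. ] F [-0.3  0.2  0.1]
659
[ 0.42621902 -0.2666507   0.20395586] [ 0.42620362 -0.26729209  0.20170774] [0.02081129 0.02109534 0.00909859]
1744
[ 0.57669325 -0.09362575  0.15952827] [ 0.6524607  -0.07870809  0.16597774]
```

View pics/w1.png

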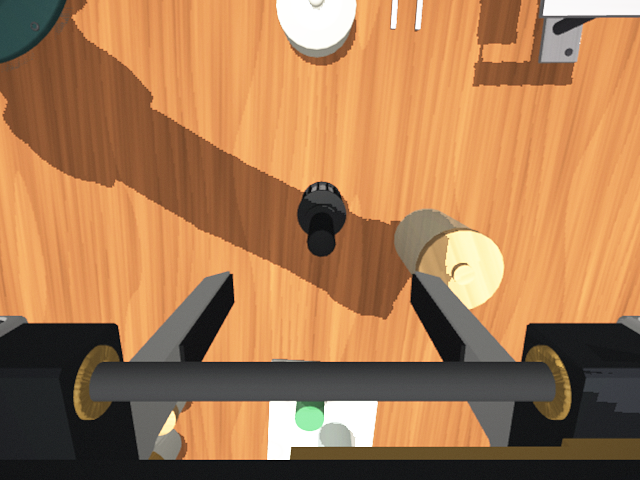

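The wrist picture shows the fat brush's handle top at (321,242), midway between the fingers, with the canister at (455,265) clear of the right finger. Next I descend and grip.

Emit:
{"fn": "carry_out", "kwargs": {
  "dp": [
    [0.0015, -0.001, 0.006],
    [0, 0, 0.012],
    [0, 0, 0.015],
    [0, 0, 0.015],
    [0, 0, 0.015],
    [0, 0, 0.015],
    [0, 0, 0.015],
    [0, 0, 0.01],
    [0, 0, 0.005],
    [0, 0, 0]
  ],
  "roll": [0, 0, 0, 0, 0, 0, 0, 0, 0, 0]
}}

```text
time: 3.95
eef_pos: [0.4266, -0.2674, 0.1505]
tcp_rot: [0.682, 0.732, -0.0, -0.001]
ft_force: [-0.1, -1.3, -0.1]
gripper_width: 1.002
grip_force: 0.0
```

Emit:
{"fn": "carry_out", "kwargs": {
  "dp": [
    [0, 0, 0],
    [0, 0, 0],
    [0, 0, 0],
    [0, 0, 0],
    [0, 0, 0],
    [0, 0, 0],
    [0, 0, 0],
    [0, 0, 0]
  ],
  "roll": [0, 0, 0, 0, 0, 0, 0, 0],
  "hand": 0.1,
  "squeeze": 30
}}

```text
time: 4.75
eef_pos: [0.427, -0.2676, 0.1511]
tcp_rot: [0.681, 0.732, -0.0, -0.0]
ft_force: [-0.2, 0.3, -0.2]
gripper_width: 0.357
grip_force: 0.0
```

Emit:
{"fn": "carry_out", "kwargs": {
  "dp": [
    [0, 0, 0],
    [0, 0, 0],
    [0, 0, 0],
    [0, 0, 0],
    [0, 0, 0]
  ],
  "roll": [0, 0, 0, 0, 0]
}}

```text
time: 5.25
eef_pos: [0.4269, -0.2676, 0.1511]
tcp_rot: [0.682, 0.732, -0.0, -0.0]
ft_force: [-0.9, 0.1, 0.3]
gripper_width: 0.231
grip_force: 30.0
```

Emit:
{"fn": "carry_out", "kwargs": {
  "dp": [
    [0, 0, -0.004],
    [0, 0, -0.008],
    [0, 0, -0.01],
    [0, 0, -0.01],
    [0, 0, -0.01],
    [0, 0, -0.007],
    [0, 0, -0.003],
    [0, 0, 0],
    [0, 0, 0]
  ],
  "roll": [0, 0, 0, 0, 0, 0, 0, 0, 0]
}}

```text
time: 6.15
eef_pos: [0.4268, -0.2675, 0.2028]
tcp_rot: [0.682, 0.732, -0.0, -0.0]
ft_force: [0.8, -0.1, -1.2]
gripper_width: 0.23
grip_force: 30.0
```

```bash
python3 -c "
from h import *
o=ctrl.get_obs(); im,d=imaging.get_image('wrist'); K,wc=model('wrist',o); w=cloud(d,K,wc)
m=(w[...,2]>.235)&(w[...,2]<.27)&(np.hypot(w[...,0]-.427,w[...,1]+.268)<.018); p=w[m]; print(len(p),p[:,2].max(),np.median(p,0),(p.min(0)+p.max(0))/2, p.max(0)-p.min(0))
to(b2w(-.095,-.06),.202)
"
```

```text
2979 0.26999257822249634 [ 0.42656034 -0.26181678  0.25547069] [ 0.42635001 -0.26729823  0.25251583] [0.03044562 0.02229965 0.0349535 ]
t 6.2 psi 94.08 tcp [ 0.4268 -0.2675  0.2028] tool shift mm [198.5 124.5   0.8] F [-0.3  0.5 -0.9]
```

Emit:
{"fn": "carry_out", "kwargs": {
  "dp": [
    [0.005, 0.003, -0.001],
    [0.01, 0.0065, -0.001],
    [0.016, 0.01, 0],
    [0.02, 0.0125, 0],
    [0.02, 0.0125, 0],
    [0.02, 0.0125, 0],
    [0.02, 0.0125, 0],
    [0.02, 0.0125, 0],
    [0.02, 0.0125, 0],
    [0.016, 0.01, 0],
    [0.014, 0.009, 0],
    [0.01, 0.006, 0],
    [0.005, 0.0035, 0],
    [0.0025, 0.001, 0],
    [0, 0, 0],
    [0, 0, 0],
    [0, 0, 0]
  ],
  "roll": [0, 0, 0, 0, 0, 0, 0, 0, 0, 0, 0, 0, 0, 0, 0, 0, 0]
}}

```text
time: 7.9
eef_pos: [0.5364, -0.0614, 0.2052]
tcp_rot: [0.682, 0.732, -0.0, 0.0]
ft_force: [-0.3, -0.9, -1.1]
gripper_width: 0.231
grip_force: 30.0
```

```bash
cat >> h.py <<'E'
def brushpos(approx,zlo,n="side",r=.011):
    im,d=imaging.get_image(n); K,wc=model(n); w=cloud(d,K,wc)
    from scipy.optimize import least_squares
    out=[]
    for (a,b),rr in zip(zlo,r):
        m=(w[...,2]>a)&(w[...,2]<b)&(np.hypot(w[...,0]-approx[0],w[...,1]-approx[1])<rr+.006); p=w[m]
        if len(p)<15: print("few",len(p)); continue
        c=wc[:2,3]; g=np.median(p[:,:2],0); u=(g-c)/np.linalg.norm(g-c)
        s=least_squares(lambda q:np.hypot(*(p[:,:2]-q).T)-rr,g+u*rr*.8,loss="soft_l1",f_scale=.002)
        out.append(s.x); print(n,(a,b),len(p),"world",s.x.round(4),"bracket",(RB.T@(s.x-O)*1000).round(1))
    return im
E
python3 -c "
from h import *
to(b2w(0,-.06),.205)
o=ctrl.get_obs(); print('tcp bracket',(RB.T@(o['eef_pos'][:2]-O)*1000).round(1))
a=brushpos(o['eef_pos'],[(.065,.135)],'side',[.026])
b=brushpos(o['eef_pos'],[(.065,.135)],'scene',[.026])
c=np.hstack([a[120:420,170:470],b[140:440,180:480]]); save('pre',cv2.resize(c,(800,400)))
"
```

```text
t 7.9 psi 94.03 tcp [ 0.5364 -0.0614  0.2052] tool shift mm [ 0.9 95.5  0.1] F [-0.3 -0.9 -1.1]
tcp bracket [-95.5 -60.7]
side (0.065, 0.135) 724 world [ 0.5388 -0.0651] bracket [-93.3 -64.7]
scene (0.065, 0.135) 250 world [ 0.5351 -0.062 ] bracket [-96.8 -61.3]
```

View pics/pre.png

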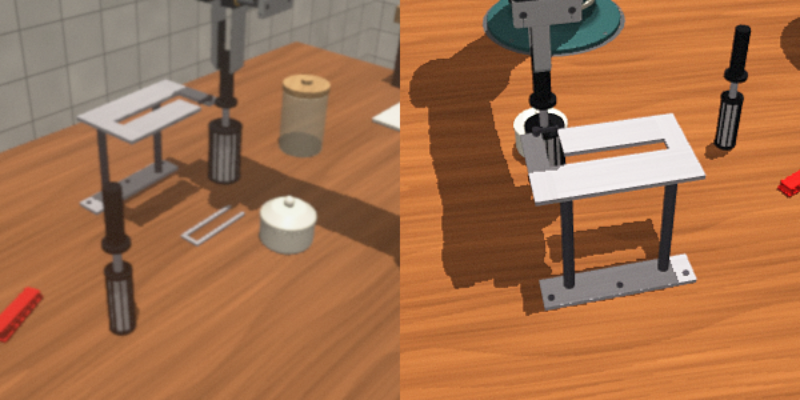

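The brush hangs upright in front of the mouth, with the neck between the plate and the collar, at about y -61. I enter slowly along +x, with 0.8 mm of sideways correction.

Emit:
{"fn": "carry_out", "kwargs": {
  "dp": [
    [0.0008, 0.004, 0],
    [0, 0.007, 0],
    [0, 0.007, 0],
    [0, 0.007, 0],
    [0, 0.007, 0],
    [0, 0.006, 0],
    [0, 0.006, 0],
    [0, 0.006, 0]
  ],
  "roll": [0, 0, 0, 0, 0, 0, 0, 0]
}}

```text
time: 8.8
eef_pos: [0.5866, -0.0564, 0.205]
tcp_rot: [0.681, 0.732, -0.0, -0.0]
ft_force: [-2.3, -0.6, -0.8]
gripper_width: 0.226
grip_force: 30.0
```

Emit:
{"fn": "carry_out", "kwargs": {
  "dp": [
    [0, 0.006, 0],
    [0, 0.006, 0],
    [0, 0.006, 0],
    [0, 0.006, 0],
    [0, 0.006, 0],
    [0, 0.006, 0],
    [0, 0.005, 0],
    [0, 0.003, 0],
    [0, 0, 0]
  ],
  "roll": [0, 0, 0, 0, 0, 0, 0, 0, 0]
}}

```text
time: 9.7
eef_pos: [0.6305, -0.0532, 0.205]
tcp_rot: [0.681, 0.732, 0.0, -0.0]
ft_force: [0.4, -0.7, -2.0]
gripper_width: 0.228
grip_force: 30.0
```

```bash
python3 -c "
from h import *
to(b2w(0,.064),.1925)
o=ctrl.get_obs(); print('tcp bracket',(RB.T@(o['eef_pos'][:2]-O)*1000).round(1), o['wrist_torque'].round(2))
a=brushpos(o['eef_pos'],[(.065,.135),(.177,.19)],'side',[.026,.017])
b=brushpos(o['eef_pos'],[(.065,.135),(.177,.19)],'scene',[.026,.017])
c=np.hstack([a[120:320,190:390],b[180:380,220:420]]); save('corner',cv2.resize(c,(800,400)))
"
```

```text
t 9.7 psi 94.08 tcp [ 0.6305 -0.0532  0.205 ] tool shift mm [123.4   0.9  12.5] F [ 0.4 -0.7 -2. ]
tcp bracket [ -1.  -59.4] [-0.04 -0.05 -0.  ]
side (0.065, 0.135) 588 world [ 0.6332 -0.0567] bracket [  1.4 -63.1]
side (0.177, 0.19) 102 world [ 0.6319 -0.0556] bracket [  0.2 -61.9]
scene (0.065, 0.135) 445 world [ 0.6283 -0.0527] bracket [ -3.1 -58.7]
scene (0.177, 0.19) 225 world [ 0.6292 -0.0526] bracket [ -2.2 -58.7]
```

View pics/corner.png

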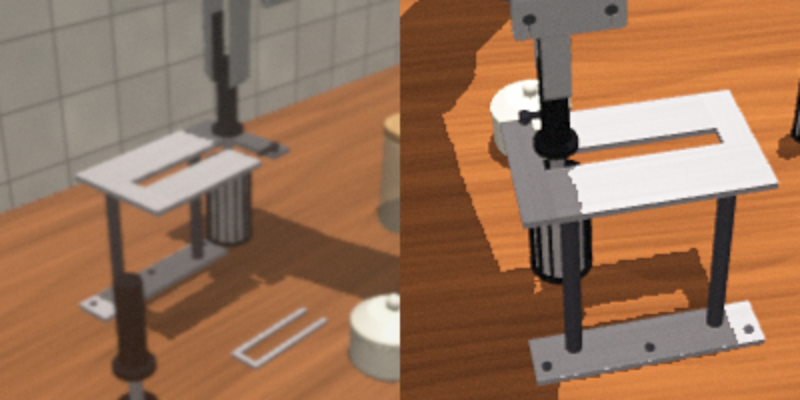

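The pictures show the neck standing in the corner and the clip shut behind it. I lower the collar close to the plate and slide toward the blind end.

Emit:
{"fn": "carry_out", "kwargs": {
  "dp": [
    [0.002, 0.0009, 0.003],
    [0.005, 0, 0.003],
    [0.008, 0, 0.003],
    [0.008, 0, 0],
    [0.008, 0, 0],
    [0.008, 0, 0],
    [0.008, 0, 0],
    [0.008, 0, 0],
    [0.008, 0, 0],
    [0.008, 0, 0],
    [0.008, 0, 0],
    [0.008, 0, 0],
    [0.008, 0, 0],
    [0.008, 0, 0],
    [0.007, 0, 0],
    [0.005, 0, 0],
    [0.003, 0, 0],
    [0, 0, 0]
  ],
  "roll": [0, 0, 0, 0, 0, 0, 0, 0, 0, 0, 0, 0, 0, 0, 0, 0, 0, 0]
}}

```text
time: 11.6
eef_pos: [0.6227, 0.0648, 0.1961]
tcp_rot: [0.681, 0.732, 0.0, -0.0]
ft_force: [0.3, 0.8, -1.0]
gripper_width: 0.23
grip_force: 30.0
```

Emit:
{"fn": "carry_out", "kwargs": {
  "dp": [
    [0.001, 0, 0],
    [0.001, 0, 0],
    [0.001, 0, 0],
    [0.001, 0, 0],
    [0, 0, 0]
  ],
  "roll": [0, 0, 0, 0, 0]
}}

```text
time: 12.1
eef_pos: [0.6224, 0.0686, 0.1961]
tcp_rot: [0.681, 0.732, 0.0, -0.0]
ft_force: [0.1, -0.1, -2.1]
gripper_width: 0.228
grip_force: 30.0
```

```bash
python3 -c "
from h import *
to(b2w(0,.064),.1911)
o=ctrl.get_obs(); print('tcp bracket',(RB.T@(o['eef_pos'][:2]-O)*1000).round(1), o['wrist_torque'].round(2))
"
```

```text
t 12.1 psi 94.08 tcp [0.6224 0.0686 0.1961] tool shift mm [1.3 0.3 5. ] F [ 0.1 -0.1 -2.1]
tcp bracket [-0.3 62.7] [-0.03 -0.12 -0.02]
```

Emit:
{"fn": "carry_out", "kwargs": {
  "dp": [
    [0.001, 0, 0],
    [0.0005, 0, 0],
    [0, 0, 0]
  ],
  "roll": [0, 0, 0]
}}

```text
time: 12.4
eef_pos: [0.6223, 0.0701, 0.1961]
tcp_rot: [0.681, 0.732, 0.0, -0.0]
ft_force: [0.2, 0.5, -1.5]
gripper_width: 0.228
grip_force: 30.0
```

Emit:
{"fn": "carry_out", "kwargs": {
  "dp": [
    [0.001, 0, 0],
    [0.0005, 0, 0],
    [0, 0, 0]
  ],
  "roll": [0, 0, 0]
}}

```text
time: 12.7
eef_pos: [0.6223, 0.0712, 0.1961]
tcp_rot: [0.682, 0.732, -0.0, 0.0]
ft_force: [1.0, -2.8, -0.9]
gripper_width: 0.229
grip_force: 30.0
```

Emit:
{"fn": "carry_out", "kwargs": {
  "dp": [
    [0.001, 0, 0],
    [0.0005, 0, 0],
    [0, 0, 0]
  ],
  "roll": [0, 0, 0]
}}

```text
time: 13.0
eef_pos: [0.6222, 0.0725, 0.1961]
tcp_rot: [0.682, 0.732, -0.0, 0.0]
ft_force: [0.7, -4.9, 0.8]
gripper_width: 0.227
grip_force: 30.0
```

It touched the end wall with -5 N at y about 0.071. I back off 1.3 mm, lower until the collar rests, and release.

Emit:
{"fn": "carry_out", "kwargs": {
  "dp": [
    [-0.0013, 0, 0],
    [0, 0, 0.002],
    [0, 0, 0.0015],
    [0, 0, 0.001],
    [0, 0, 0]
  ],
  "roll": [0, 0, 0, 0, 0]
}}

```text
time: 13.5
eef_pos: [0.6221, 0.0717, 0.1914]
tcp_rot: [0.681, 0.732, -0.0, -0.0]
ft_force: [0.4, -3.7, -1.1]
gripper_width: 0.231
grip_force: 30.0
```

Emit:
{"fn": "carry_out", "kwargs": {
  "dp": [
    [0, 0, 0.0007],
    [0, 0, 0.0006],
    [0, 0, 0]
  ],
  "roll": [0, 0, 0]
}}

```text
time: 13.8
eef_pos: [0.6225, 0.0717, 0.1912]
tcp_rot: [0.682, 0.732, 0.0, 0.0]
ft_force: [-4.2, -3.5, 10.5]
gripper_width: 0.228
grip_force: 30.0
```

Emit:
{"fn": "carry_out", "kwargs": {
  "dp": [
    [0, 0, -0.0008],
    [0, 0, 0],
    [0, 0, 0],
    [0, 0, 0],
    [0, 0, 0],
    [0, 0, 0]
  ],
  "roll": [0, 0, 0, 0, 0, 0],
  "hand": 0.6
}}

```text
time: 14.4
eef_pos: [0.6222, 0.0717, 0.1911]
tcp_rot: [0.681, 0.732, -0.0, -0.0]
ft_force: [0.6, -0.7, -0.6]
gripper_width: 0.602
grip_force: 0.0
```

Emit:
{"fn": "carry_out", "kwargs": {
  "dp": [
    [0, 0, -0.005],
    [0, 0, -0.01],
    [0, 0, -0.015],
    [0, 0, -0.015],
    [0, 0, -0.015],
    [0, 0, -0.01],
    [0, 0, -0.006],
    [0, 0, 0]
  ],
  "roll": [0, 0, 0, 0, 0, 0, 0, 0]
}}

```text
time: 15.2
eef_pos: [0.6225, 0.0718, 0.2679]
tcp_rot: [0.682, 0.732, 0.0, 0.0]
ft_force: [-0.2, -0.6, -0.6]
gripper_width: 0.597
grip_force: 0.0
```

```bash
python3 -c "
from h import *
to(SLIM,.265)
f=b2w(0,.064)
a=brushpos(f,[(.065,.135),(.185,.235)],'side',[.026,.011])
b=brushpos(f,[(.065,.135),(.185,.235)],'scene',[.026,.011])
c=np.hstack([a[100:350,150:400],b[140:390,220:470]]); save('fat',cv2.resize(c,(800,400)))
"
```

```text
t 15.2 psi 94.08 tcp [0.6225 0.0718 0.2679] tool shift mm [ 164.8 -170.2    2.8] F [-0.2 -0.6 -0.6]
side (0.065, 0.135) 842 world [0.625  0.0667] bracket [ 2.2 60.6]
side (0.185, 0.235) 285 world [0.6225 0.0693] bracket [-0.1 63.4]
scene (0.065, 0.135) 438 world [0.621  0.0721] bracket [-1.4 66.3]
scene (0.185, 0.235) 380 world [0.624  0.0709] bracket [ 1.5 64.9]
```

View pics/fat.png

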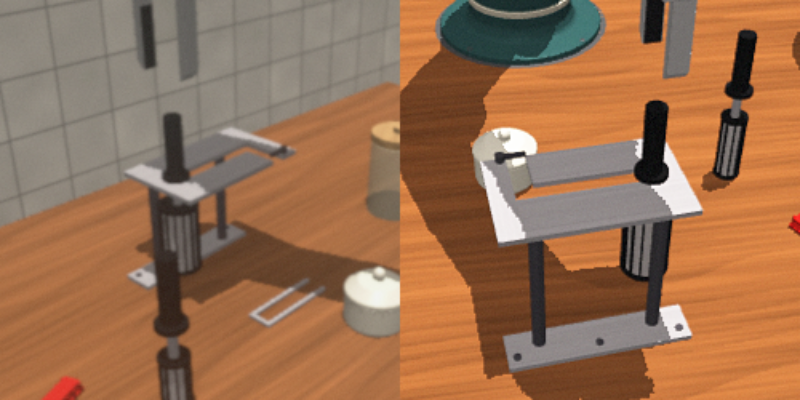

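The fat brush hangs upright at the blind end, at bracket (0.5, 64). Next is the slim brush.

Emit:
{"fn": "carry_out", "kwargs": {
  "dp": [
    [0.006, -0.006, 0],
    [0.012, -0.012, 0],
    [0.018, -0.019, 0],
    [0.02, -0.021, 0],
    [0.02, -0.021, 0],
    [0.02, -0.021, 0],
    [0.02, -0.021, 0],
    [0.018, -0.019, 0],
    [0.014, -0.014, 0],
    [0.01, -0.01, 0],
    [0.005, -0.005, 0],
    [0.0018, -0.0012, 0],
    [0, 0, 0],
    [0, 0, 0]
  ],
  "roll": [0, 0, 0, 0, 0, 0, 0, 0, 0, 0, 0, 0, 0, 0],
  "hand": 0.8
}}

```text
time: 16.7
eef_pos: [0.4413, 0.2234, 0.267]
tcp_rot: [0.682, 0.731, -0.0, -0.0]
ft_force: [0.4, 0.5, -0.7]
gripper_width: 0.801
grip_force: 0.0
```

```bash
python3 -c "
from h import *
to(SLIM,.151)
o=ctrl.get_obs(); im,d=imaging.get_image('wrist'); K,wc=model('wrist',o); w=cloud(d,K,wc)
m=(abs(w[...,2]-.203)<.006)&(np.hypot(w[...,0]-SLIM[0],w[...,1]-SLIM[1])<.03); p=w[m]; print(len(p),np.median(p,0),(p.min(0)+p.max(0))/2, p.max(0)-p.min(0))
"
```

```text
t 16.7 psi 94.02 tcp [0.4413 0.2234 0.267 ] tool shift mm [  0.6  -0.2 116. ] F [ 0.4  0.5 -0.7]
616 [0.43907241 0.22495082 0.20405503] [0.43907844 0.22400271 0.20155485] [0.02110755 0.02152622 0.0088583 ]
```

Emit:
{"fn": "carry_out", "kwargs": {
  "dp": [
    [0.0006, -0.0009, 0.006],
    [0, 0, 0.013],
    [0, 0, 0.016],
    [0, 0, 0.016],
    [0, 0, 0.016],
    [0, 0, 0.016],
    [0, 0, 0.016],
    [0, 0, 0.011],
    [0, 0, 0.006],
    [0, 0, 0]
  ],
  "roll": [0, 0, 0, 0, 0, 0, 0, 0, 0, 0]
}}

```text
time: 17.75
eef_pos: [0.4394, 0.2244, 0.1504]
tcp_rot: [0.681, 0.732, -0.0, -0.0]
ft_force: [-0.2, -0.6, 0.7]
gripper_width: 0.798
grip_force: 0.0
```

Emit:
{"fn": "carry_out", "kwargs": {
  "dp": [
    [0, 0, 0],
    [0, 0, 0],
    [0, 0, 0],
    [0, 0, 0],
    [0, 0, 0],
    [0, 0, 0],
    [0, 0, 0],
    [0, 0, 0],
    [0, 0, 0],
    [0, 0, 0],
    [0, 0, 0]
  ],
  "roll": [0, 0, 0, 0, 0, 0, 0, 0, 0, 0, 0],
  "hand": 0.1,
  "squeeze": 30
}}

```text
time: 18.85
eef_pos: [0.4398, 0.2245, 0.1512]
tcp_rot: [0.681, 0.732, 0.0, -0.0]
ft_force: [-0.8, 0.2, 1.2]
gripper_width: 0.225
grip_force: 30.0
```

Emit:
{"fn": "carry_out", "kwargs": {
  "dp": [
    [0, 0, -0.005],
    [0, 0, -0.008],
    [0, 0, -0.01],
    [0, 0, -0.01],
    [0, 0, -0.01],
    [0, 0, -0.007],
    [0, 0, -0.004],
    [0, 0, 0],
    [0, 0, 0]
  ],
  "roll": [0, 0, 0, 0, 0, 0, 0, 0, 0]
}}

```text
time: 19.75
eef_pos: [0.4397, 0.2244, 0.2049]
tcp_rot: [0.682, 0.732, -0.0, -0.0]
ft_force: [0.7, -0.3, -1.1]
gripper_width: 0.23
grip_force: 30.0
```

```bash
python3 -c "
from h import *
to(b2w(-.095,-.06),.205)
"
```

```text
t 19.75 psi 94.08 tcp [0.4397 0.2244 0.2049] tool shift mm [-2.912e+02  7.660e+01 -1.000e-01] F [ 0.7 -0.3 -1.1]
```

Emit:
{"fn": "carry_out", "kwargs": {
  "dp": [
    [-0.006, 0.0016, 0],
    [-0.012, 0.0032, 0],
    [-0.02, 0.005, 0],
    [-0.02, 0.005, 0],
    [-0.02, 0.005, 0],
    [-0.02, 0.0055, 0],
    [-0.02, 0.0055, 0],
    [-0.02, 0.0055, 0],
    [-0.02, 0.0055, 0],
    [-0.02, 0.0055, 0],
    [-0.02, 0.0055, 0],
    [-0.02, 0.0055, 0],
    [-0.02, 0.0055, 0],
    [-0.018, 0.005, 0],
    [-0.016, 0.004, 0],
    [-0.01, 0.0025, 0],
    [-0.006, 0.0013, 0],
    [-0.0032, 0.0005, 0],
    [0, 0, 0],
    [0, 0, 0]
  ],
  "roll": [0, 0, 0, 0, 0, 0, 0, 0, 0, 0, 0, 0, 0, 0, 0, 0, 0, 0, 0, 0]
}}

```text
time: 21.75
eef_pos: [0.5373, -0.0599, 0.2052]
tcp_rot: [0.681, 0.732, 0.0, -0.0]
ft_force: [-0.3, -0.8, -1.3]
gripper_width: 0.229
grip_force: 30.0
```

```bash
python3 -c "
from h import *
to(b2w(0,-.06),.205)
o=ctrl.get_obs()
a=brushpos(o['eef_pos'],[(.065,.135),(.177,.185)],'side',[.017,.017])
b=brushpos(o['eef_pos'],[(.065,.135),(.177,.185)],'scene',[.017,.017])
"
```

```text
t 21.75 psi 94.12 tcp [ 0.5373 -0.0599  0.2052] tool shift mm [-0.6 94.4  0.2] F [-0.3 -0.8 -1.3]
side (0.065, 0.135) 477 world [ 0.5397 -0.0637] bracket [-92.4 -63.3]
side (0.177, 0.185) 55 world [ 0.5371 -0.0619] bracket [-94.7 -61.3]
scene (0.065, 0.135) 225 world [ 0.5361 -0.0608] bracket [-95.7 -60.1]
scene (0.177, 0.185) 150 world [ 0.5378 -0.0596] bracket [-93.9 -59.1]
```

Emit:
{"fn": "carry_out", "kwargs": {
  "dp": [
    [-0.0002, 0.004, 0],
    [0, 0.007, 0],
    [0, 0.007, 0],
    [0, 0.007, 0],
    [0, 0.007, 0],
    [0, 0.006, 0],
    [0, 0.006, 0],
    [0, 0.006, 0]
  ],
  "roll": [0, 0, 0, 0, 0, 0, 0, 0]
}}

```text
time: 22.65
eef_pos: [0.5875, -0.0571, 0.205]
tcp_rot: [0.682, 0.732, -0.0, -0.0]
ft_force: [-2.0, 1.2, -1.0]
gripper_width: 0.228
grip_force: 30.0
```

Emit:
{"fn": "carry_out", "kwargs": {
  "dp": [
    [0, 0.006, 0],
    [0, 0.006, 0],
    [0, 0.006, 0],
    [0, 0.006, 0],
    [0, 0.006, 0],
    [0, 0.006, 0],
    [0, 0.005, 0],
    [0, 0.003, 0],
    [0, 0, 0]
  ],
  "roll": [0, 0, 0, 0, 0, 0, 0, 0, 0]
}}

```text
time: 23.55
eef_pos: [0.6315, -0.0539, 0.205]
tcp_rot: [0.681, 0.732, 0.0, -0.0]
ft_force: [-0.4, 0.4, -1.3]
gripper_width: 0.229
grip_force: 30.0
```

```bash
python3 -c "
from h import *
to(b2w(0,.012),.196)
o=ctrl.get_obs(); print('tcp bracket',(RB.T@(o['eef_pos'][:2]-O)*1000).round(1))
"
```

```text
t 23.55 psi 94.09 tcp [ 0.6315 -0.0539  0.205 ] tool shift mm [72.1 -0.   9.1] F [-0.4  0.4 -1.3]
tcp bracket [ -0.1 -60.1]
```

Emit:
{"fn": "carry_out", "kwargs": {
  "dp": [
    [0.002, 0, 0.003],
    [0.005, 0, 0.003],
    [0.008, 0, 0.003],
    [0.008, 0, 0],
    [0.008, 0, 0],
    [0.008, 0, 0],
    [0.008, 0, 0],
    [0.008, 0, 0],
    [0.007, 0, 0],
    [0.005, 0, 0],
    [0.003, 0, 0],
    [0.002, 0, 0],
    [0, 0, 0]
  ],
  "roll": [0, 0, 0, 0, 0, 0, 0, 0, 0, 0, 0, 0, 0]
}}

```text
time: 24.85
eef_pos: [0.6261, 0.0179, 0.1962]
tcp_rot: [0.681, 0.732, 0.0, -0.0]
ft_force: [0.7, 0.1, -0.9]
gripper_width: 0.227
grip_force: 30.0
```

Emit:
{"fn": "carry_out", "kwargs": {
  "dp": [
    [0, 0, 0.002],
    [0, 0, 0.0015],
    [0, 0, 0.001],
    [0, 0, 0]
  ],
  "roll": [0, 0, 0, 0]
}}

```text
time: 25.25
eef_pos: [0.626, 0.0177, 0.1914]
tcp_rot: [0.682, 0.732, -0.0, -0.0]
ft_force: [-0.9, -0.2, -2.2]
gripper_width: 0.226
grip_force: 30.0
```

```bash
python3 -c "
from h import *
to(b2w(0,.012),.1911)
"
```

```text
t 25.25 psi 94.07 tcp [0.626  0.0177 0.1914] tool shift mm [0.4 0.4 0.3] F [-0.9 -0.2 -2.2]
```

Now down 0.4 mm, then release and withdraw.

Emit:
{"fn": "carry_out", "kwargs": {
  "dp": [
    [0, 0, 0.0004],
    [0, 0, 0],
    [0, 0, 0]
  ],
  "roll": [0, 0, 0]
}}

```text
time: 25.55
eef_pos: [0.6261, 0.0178, 0.1912]
tcp_rot: [0.682, 0.732, 0.0, -0.0]
ft_force: [0.4, 0.4, -1.4]
gripper_width: 0.23
grip_force: 30.0
```

Emit:
{"fn": "carry_out", "kwargs": {
  "dp": [
    [0, 0, 0],
    [0, 0, 0],
    [0, 0, 0],
    [0, 0, 0],
    [0, 0, 0],
    [0, 0, 0]
  ],
  "roll": [0, 0, 0, 0, 0, 0],
  "hand": 0.6
}}

```text
time: 26.15
eef_pos: [0.6261, 0.0178, 0.1913]
tcp_rot: [0.681, 0.732, 0.0, -0.0]
ft_force: [0.0, 0.1, -0.4]
gripper_width: 0.598
grip_force: 0.0
```

Emit:
{"fn": "carry_out", "kwargs": {
  "dp": [
    [0, 0, -0.005],
    [0, 0, -0.01],
    [0, 0, -0.015],
    [0, 0, -0.015],
    [0, 0, -0.015],
    [0, 0, -0.015],
    [0, 0, -0.015],
    [0, 0, -0.01],
    [0, 0, -0.005],
    [0, 0, 0],
    [0, 0, 0]
  ],
  "roll": [0, 0, 0, 0, 0, 0, 0, 0, 0, 0, 0]
}}

```text
time: 27.25
eef_pos: [0.6259, 0.0177, 0.2957]
tcp_rot: [0.681, 0.732, -0.0, -0.0]
ft_force: [0.4, -0.7, -0.1]
gripper_width: 0.599
grip_force: 0.0
```

```bash
python3 -c "
from h import *
for n,bb in (('side',None),('scene',None)):
    for q,r in ((b2w(0,.064),.026),(b2w(0,.012),.017)):
        im=brushpos(q,[(.065,.125),(.185,.235)],n,[r,.011])
    if n=='side': a=im
c=np.hstack([a[100:400,140:460],im[130:430,120:440]]); save('end',cv2.resize(c,(800,375)))
to(b2w(0,.012),.3)
"
```

```text
side (0.065, 0.125) 656 world [0.6251 0.0672] bracket [ 2.4 61.1]
side (0.185, 0.235) 288 world [0.6225 0.0695] bracket [-0.1 63.5]
side (0.065, 0.125) 349 world [0.629  0.0144] bracket [2.4 8.2]
side (0.185, 0.235) 273 world [0.6261 0.0164] bracket [-0.3 10.3]
scene (0.065, 0.125) 439 world [0.621 0.072] bracket [-1.4 66.2]
scene (0.185, 0.235) 385 world [0.624  0.0708] bracket [ 1.5 64.8]
scene (0.065, 0.125) 361 world [0.6244 0.0186] bracket [-1.8 12.7]
scene (0.185, 0.235) 392 world [0.6277 0.018 ] bracket [ 1.4 11.8]
t 27.45 psi 94.08 tcp [0.6259 0.0178 0.2957] tool shift mm [ 0.2  0.5 -4.3] F [-0.2  0.6  0.1]
```

View pics/end.png

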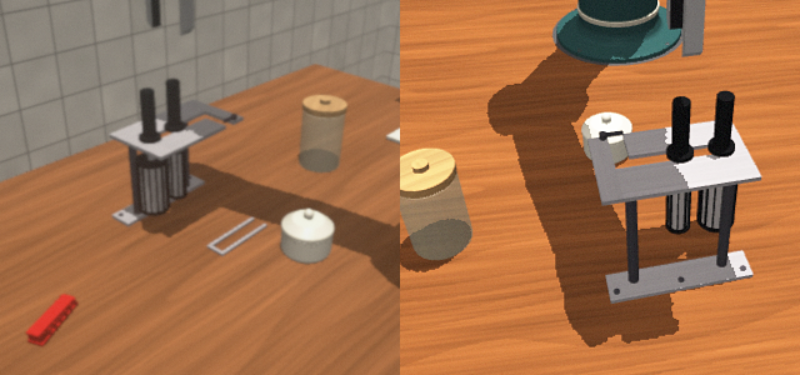

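The end picture shows both brushes hanging upright, the fat one at the blind end and the slim one beside it at y about 11. The clip is shut, the other items are where they were, and the gripper is clear.

```bash
python3 -c "
from h import *
print(order.job_done())"
```

```text
the job is handed in; nothing more can be done
None
```

Both brushes hang upright in the bracket, the fat one at the slot's blind end and the slim one beside it past the corner; nothing else was moved, and I handed the job in at about 27 s.

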